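# Start up the grinding corner of a bicycle workshop

### The arm

A 6-joint arm with a two-finger parallel gripper is mounted at the origin on the work surface. World frame = base frame: x ahead of the robot, y to its left, z up, the work surface at z = 0. Lengths are in m, angles in rad, forces in N, time in s.
With the tool pointing down it reaches from about 0.375 to 0.925 m from the base axis. Payload 5.7 kg.
Tool frame: the origin (TCP) lies at the very end of the fingers, on their centre line; the grasp point (between the pads) lies 19 mm behind it; z points along the fingers, y is the line along which they close (so a half turn about z gives the same grasp; the last joint's range is limited). The gripper opens to 85 mm and grips with 20 to 120 N. Pads are 22 mm wide; open, the fingers measure 114 mm over their backs; the gripper's body (76 mm by 85 mm) begins 54 mm behind the grasp point. The pads swing forward as they close: fully open they stand 13 mm farther back than shut.
Start: joints at [-1.422, 0.359, 1.51, -0, 1.272, -0.115], TCP at [0.156, -0.579, 0.193] pointing down, gripper open.
Joint ranges: [-2.97, 2.97], [-1.01, 2.36], [0.21, 2.38], [-0.96, 4.11], [0.2, 2.71], [-2.98, 2.98]. Speed limits (rad/s): [2.39, 2.39, 3.14, 3.14, 3.14, 3.14].

### API

Orientations are given as a rotation vector (axis times angle).
In Python, from rig import bot gives the robot as it stands.
- The arm moves only by the tool play_rows, never from a script. Its argument "moves" is a list of rows, each a list of 5 numbers: the opening, from 0 (shut) to 1 (fully open), then the shift along the tool's x, y, z in cm, then the turn about the tool's z in rad. In form: [[hand, tx, ty, tz, twist], ...]. A call has 1 to 10 rows; each row shifts and turns the commanded pose from where the row before left it, along the tool's axes as they then stand; what a row does not reach is not made up. A row lasts 1/10 s, in which the tool goes at most 50 mm and 8.59 degrees, less where a joint would pass 70% of its speed; a pose out of reach is approached as far as the arm can. A call is refused whole if a number of a shift passes 5 or a number of a turn 0.15, either way. A call with a gripper value outside its range is refused whole. The fingers move at their own pace and stop on an object; the grip force is fixed at half the most. Time passes only in rows, so rows that do not move let the fingers close. It gives the time, the measured TCP pose, the force, the opening and the grip force at its end, in the units of the state.
- bot.observe(): the state, without advancing time (a new reading comes with each control period).
- bot.camera(name): name is "side" or "top" or "wrist"; returns a dict with "frame" (480x640x3 uint8, red, green, blue), "intrinsics" (3x3 intrinsics, pixels), "extrinsics" (4x4, takes a point from camera to world coordinates); the wrist camera has in their place "mount" (4x4, takes a point from camera to tool coordinates, whose origin is the TCP and whose axes are the flange's). Camera axes: x right, y down, z forward; pixel columns grow to the right and rows downward; lengths in m; the calibration is good to about 2 mm. A picture is of the moment at which its call begins: read the wrist's pose just before it. There is no depth.
- bot.close_job(): hands the job in; it is judged then, once.
The state is a dict: "time": time; "joint_positions": joint angles; "qvel": joint speeds; "joint_efforts": joint torques, N m; "tool_pos": TCP position; "ee_rot": TCP orientation; "contact_force": force on the tool from outside, world axes, zero at the start; "ft_torque": the same for the moment, N m; "finger_gap": finger opening in m; "grip_force": force on a finger pad.
Only numpy, scipy, OpenCV 4.12 (cv2) and the standard library are available. Lean on these libraries where they do the work, as an engineer would, in place of code of your own. Each camera call takes 0.05 s, during which the arm holds its last target. There are 200 camera calls.

### The job

Get the grinding corner ready using only the fingertips: first rock the paddle on the yellow dust-extractor switch fully over to its green end, then press the blue work-lamp button fully in, and last press the green grinder button fully in, strictly in that order. Leave the red stop button alone, do not lift or shove the yellow switch, and do not disturb the tin, jar, wrench and chainring lying around.

Things in the scene. Friction and masses are not known exactly. Their poses are not given: they have to be found in the camera images.
- remote: loose yellow box (0.6 to 1 kg, rubber foot) of the dust extractor's radio switch, 130 (x) x 74 (y) x 38 mm high, lying flat at any yaw; origin at the centre of its underside. Its +x half carries the green end of the paddle, its -x half the white end
- rocker (a joint): angle of the black paddle rocker (76 x 40 x 10 mm, long along the yellow box's x) on top of the box, hinged across its middle (axis along the box's y, 47 mm above the bench): about 0 = off (white end down, green end up), 0.40 rad = fully on (green end down, its stop). No spring: a stiff hinge (0.08 N m, about 3 N at the green end) and it stays where it is left
- on_end (a point): point on the top surface of the paddle's green end, 29 mm from the hinge line (the paddle ends 38 mm from it); about 58 mm above the bench when off, 46 mm when fully on; moves with the paddle. Push it down here; it goes down about 11 mm
- station: fixed grey starter box, 112 (x) x 232 (y) mm foot, 60 mm high, aluminium top plate; origin at the centre of its underside. Three round push buttons stand in a row along its y, 62 mm apart, in any order of colour; each is a cap 34 mm in diameter on top of the box
- blue_top (a point): centre of the top of the blue (work lamp) cap, 73 mm above the bench when out, 65 mm when fully in; moves with the cap
- green_top (a point): centre of the top of the green (grinder) cap, 73 mm above the bench when out, 65 mm when fully in; moves with the cap
- red_top (a point): centre of the top of the red (stop) cap, 73 mm above the bench when out; not to be pressed
- blue (a joint): how far the blue cap is pressed in (m): 0 out, 0.008 fully in (its stop). Latching: no spring, 4 N of friction, stays where it is pushed
- green (a joint): how far the green cap is pressed in (m): 0 out, 0.008 fully in (its stop). Latching: no spring, 4 N of friction, stays where it is pushed
- red (a joint): how far the red stop cap is pressed in (m): 0 out, 0.008 fully in; sprung (1.6 N to start, 4.8 N fully in)
- tin: loose red-labelled tin, 72 mm in diameter, 75 mm high, upright beyond the work; origin at the centre of its underside; a bystander
- jar: loose amber glass jar, 60 mm in diameter, 85 mm high, upright at the left of the work; origin at the centre of its underside; a bystander
- wrench: loose steel wrench, 160 mm long (along its x), origin near its middle, lying flat between the robot and the work; a bystander
- chainring: loose flat steel chainring, 136 mm in diameter, 6 mm thick, lying at the right of the work; origin at the centre of its underside; a bystander
Not all that is in view belongs to the job. Of the things like the remote, leave any that is purple or turquoise; of the rest the smaller one is meant.

How it is judged:
By the outcome, as a careful person would: the job done as asked, in the order asked, and still so for the second after the job is handed in, with the robot touching nothing.
It also fails if it takes over 37 s, if anything falls off the work surface, if the arm or the gripper's body presses on something with over 40 N, if the wrist force passes 120 N, or if a joint passes its speed limit or range.

## Working session

There is one attempt and no reset: what is moved stays moved. The work goes in short steps, Python scripts to look and compute and a tool call to move; the robot and the scene stay as the last step left them, time stands still between calls to the robot, and variables do not carry over. Pictures are saved under pics/ and viewed, at most 10 in all, crops included, and the job is handed in when it is done.

Besides the shell and the picture viewer there is one more tool, called after "Request:" by a JSON object that holds its "name" and its "arguments". play_rows: Moves the arm, as the interface text tells. Its arguments: {"type":"object","properties":{"moves":{"type":"array"}},"required":["moves"]}

```bash
mkdir -p pics
python3 - <<'E'
from rig import bot
import cv2,numpy as np
s=bot.observe();print(s)
for n in("top","side"):
    c=bot.camera(n);cv2.imwrite(f"pics/{n}0.png",c["frame"][:,:,::-1]);np.savez(f"pics/{n}0.npz",K=c["intrinsics"],E=c["extrinsics"]);print(c["intrinsics"],c["extrinsics"])
E
```

```text
{'time': 0.0, 'joint_positions': array([-1.42211426e+00,  3.59491733e-01,  1.51142904e+00,  1.03125130e-05,
        1.27249965e+00, -1.15105498e-01]), 'qvel': array([-0.00128735,  0.00111638, -0.00141603,  0.00026024,  0.00160365,
       -0.00069034]), 'joint_efforts': array([ 1.96531881e-03, -5.27610111e+01, -2.78619915e+01, -1.35334722e-04,
        1.31144724e-02, -1.21237164e-05]), 'tool_pos': array([ 0.15632569, -0.57850611,  0.19256284]), 'ee_rot': array([-3.11249555e+00, -4.12911134e-01,  3.27017183e-05]), 'contact_force': array([ 0.54707972, -0.11197505,  0.48985654]), 'ft_torque': array([-0.02721874,  0.00179443,  0.0032691 ]), 'grip_force': 0.0, 'finger_gap': 0.08553091047712741}
[[449.50500446   0.         318.74142554]
 [  0.         449.50500446 238.61716868]
 [  0.           0.           1.        ]] [[-0.02563435 -0.9970286   0.07264193  0.48755038]
 [-0.99922735  0.02772082  0.02786148 -0.02966961]
 [-0.02979238 -0.07187159 -0.99696885  0.9870311 ]
 [ 0.          0.          0.          1.        ]]
[[612.46372875   0.         319.74168773]
 [  0.         612.46372875 227.57054555]
 [  0.           0.           1.        ]] [[ 0.97808785 -0.14781802  0.14660826  0.37772278]
 [-0.20818123 -0.70176212  0.68131527 -0.87191283]
 [ 0.00217345 -0.69690728 -0.71715795  0.97799928]
 [ 0.          0.          0.          1.        ]]
```

View pics/top0.png

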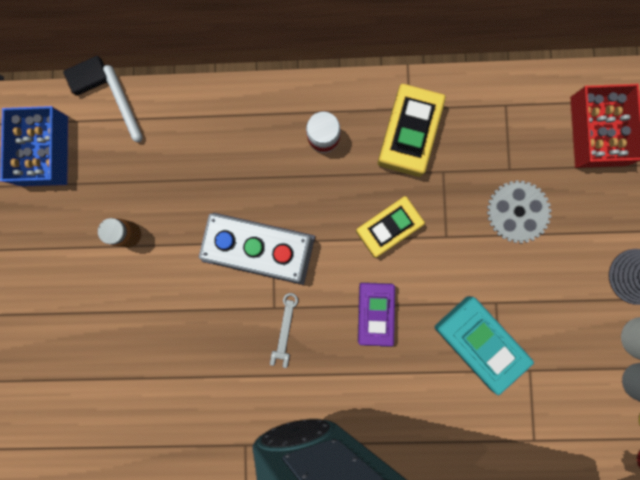

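View pics/side0.png

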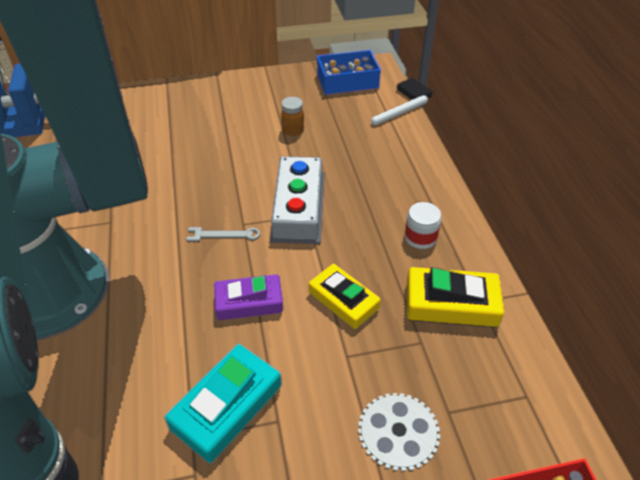

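The top view shows four switches: small yellow (391,227), large yellow (412,130), purple (377,314) and turquoise (484,345). I choose the small yellow one, with its green end at (401,219). The buttons are blue (224,240), green (254,247) and red (283,254). The side view agrees: the small yellow is at (344,295).

```bash
cat > h.py <<'E'
import cv2,numpy as np
def ray(K,E,p,z):
    d=E[:3,:3]@np.linalg.inv(K)@[p[0],p[1],1]; o=E[:3,3]; return o+d*(z-o[2])/d[2]
R={'green':((40,80,60),(85,255,255)),'blue':((100,100,60),(130,255,255)),'white':((0,0,170),(180,60,255)),'yellow':((20,120,80),(35,255,255)),'red':((0,120,80),(8,255,255))}
def cen(f,col,box):
    x0,y0,x1,y1=box;h=cv2.cvtColor(np.ascontiguousarray(f[y0:y1,x0:x1]),cv2.COLOR_RGB2HSV)
    m=cv2.inRange(h,*R[col])
    n,l,s,c=cv2.connectedComponentsWithStats(m)
    i=1+np.argmax(s[1:,4]);return c[i]+[x0,y0],s[i,4]
E
python3 - <<'E'
from h import *
B={'top':[('rg','green',(365,200,420,250),.057),('rw','white',(365,200,420,250),.047),('yel','yellow',(350,190,432,262),.03),('blue','blue',(210,225,240,255),.073),('green','green',(240,233,268,260),.073),('red','red',(270,240,298,268),.073)],
'side':[('rg','green',(325,270,370,310),.057),('rw','white',(320,265,365,305),.047),('blue','blue',(285,158,315,176),.073),('green','green',(285,177,312,194),.073),('red','red',(283,196,312,215),.073)]}
for n in B:
    f=cv2.imread(f'pics/{n}0.png')[:,:,::-1];d=np.load(f'pics/{n}0.npz')
    for k,c,b,z in B[n]:
        p,a=cen(f,c,b);print(n,k,p.round(1),a,ray(d['K'],d['E'],p,z).round(4))
f=cv2.imread('pics/top0.png')[190:275,190:440];cv2.imwrite('pics/crop.png',cv2.resize(f,None,fx=3.2,fy=3.2,interpolation=cv2.INTER_CUBIC))
E
```

```text
top rg [400.5 219. ] 267 [ 0.5913 -0.1741  0.057 ]
top rw [381.4 232.1] 191 [ 0.5661 -0.1347  0.047 ]
top yel [389.7 226.7] 1401 [ 0.5785 -0.1546  0.03  ]
top blue [223.9 240.1] 255 [0.5565 0.1906 0.073 ]
top green [252.8 246.6] 255 [0.5415 0.1311 0.073 ]
top red [282.1 253.2] 239 [0.5264 0.0715 0.073 ]
side rg [352.  290.6] 215 [ 0.5914 -0.1735  0.057 ]
side rw [334.7 279.4] 161 [ 0.5673 -0.132   0.047 ]
side blue [299.1 166.9] 163 [0.5568 0.1862 0.073 ]
side green [297.3 184.9] 167 [0.5416 0.1266 0.073 ]
side red [295.4 204. ] 162 [0.5263 0.0673 0.073 ]
```

View pics/crop.png

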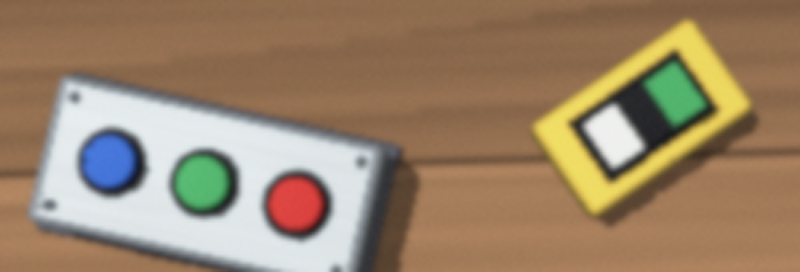

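The crop confirms the small yellow box has its green end at upper right, and the buttons run blue, green, red from left to right. Both cameras agree within about 4 mm, and the button spacing comes to 61 mm against the stated 62. I'm moving above the green end with the fingers shut.

Request:
{"name": "play_rows", "arguments": {"moves": [[0,3.76,-1.96,0,0],[0,3.76,-1.96,0,0],[0,3.76,-1.96,0,0],[0,3.76,-1.96,0,0],[0,3.76,-1.96,0,0],[0,3.76,-1.96,0,0],[0,3.76,-1.96,0,0],[0,3.76,-1.96,0,0],[0,3.76,-1.96,0,0],[0,3.76,-1.96,0,0]]}}

```text
time: 1.1
tool_pos: [0.4692, -0.2904, 0.1931]
ee_rot: [-3.114, -0.413, 0.001]
contact_force: [0.1, -0.9, 0.5]
finger_gap: 0.0001
grip_force: 0.0
```

Request:
{"name": "play_rows", "arguments": {"moves": [[0,3.76,-1.96,1,0],[0,3.76,-1.96,1,0],[0,3.76,-1.96,2,0],[0,3.76,-1.96,3,0],[0,0,0,2,0],[0,0,0,0,0],[0,0,0,0,0]]}}

```text
time: 1.8
tool_pos: [0.5912, -0.1781, 0.1042]
ee_rot: [-3.114, -0.413, 0.003]
contact_force: [1.1, 0.1, 0.4]
finger_gap: -0.0001
grip_force: 0.0
```

```bash
cat > look.py <<'E'
import sys
from h import *
from rig import bot
from scipy.spatial.transform import Rotation as Ro
n=sys.argv[1];s=bot.observe();c=bot.camera('wrist')
T=np.eye(4);T[:3,:3]=Ro.from_rotvec(s['ee_rot']).as_matrix();T[:3,3]=s['tool_pos']
E=T@c['mount'];K=c['intrinsics'];np.savez(f'pics/{n}.npz',K=K,E=E)
cv2.imwrite(f'pics/{n}.png',c['frame'][:,:,::-1])
print(s['time'],s['tool_pos'].round(4),s['ee_rot'].round(3),s['contact_force'].round(2))
for a in sys.argv[2:]:
    col,z=a.split(':');p,A=cen(c['frame'],col,(0,0,640,480));print(col,p.round(1),A,ray(K,E,p,float(z)).round(4))
E
python3 look.py w1 green:.057 yellow:.038 white:.047
```

```text
1.8 [ 0.5912 -0.1781  0.1042] [-3.114e+00 -4.130e-01  3.000e-03] [1.11 0.07 0.36]
green [307.8 243.8] 2025 [ 0.5937 -0.1732  0.057 ]
yellow [399.6  47.7] 12658 [ 0.7198 -0.1958  0.038 ]
white [596.8 289.3] 7634 [ 0.6106 -0.3744  0.047 ]
```

View pics/w1.png

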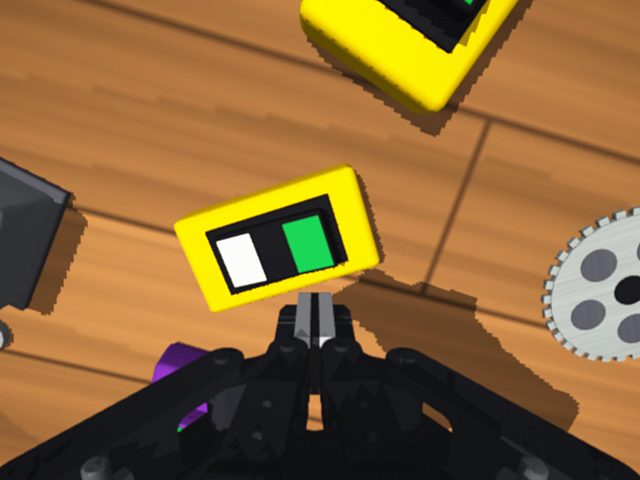

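The wrist view shows the small yellow switch with the green patch at (308,244) and white at (242,261); the fingertips are just below, at (315,295). The on_end point is about 5 mm forward, so I'll shift and then press down.

Request:
{"name": "play_rows", "arguments": {"moves": [[0,0.5,0,1,0],[0,0,0,1.5,0],[0,0,0,1.5,0],[0,0,0,0.3,0],[0,0,0,0.3,0],[0,0,0,0.3,0],[0,0,0,0,0]]}}

```text
time: 2.55
tool_pos: [0.5969, -0.1771, 0.0559]
ee_rot: [3.114, 0.413, 0.001]
contact_force: [0.2, 0.2, 0.2]
finger_gap: 0.0001
grip_force: 0.0
```

Request:
{"name": "play_rows", "arguments": {"moves": [[0,0,0,0.15,0],[0,0,0,0.15,0],[0,0,0,0.1,0],[0,0,0,0,0],[0,0,0,0,0]]}}

```text
time: 3.05
tool_pos: [0.5967, -0.1768, 0.0515]
ee_rot: [-3.114, -0.413, 0.0]
contact_force: [0.5, 0.0, 0.1]
finger_gap: -0.0002
grip_force: 0.0
```

```bash
python3 look.py w2 green:.05
python3 - <<'E'
from h import *
from rig import bot
a=cv2.imread('pics/w2.png')[130:370,180:480]
b=bot.camera('side')['frame'][240:340,280:405,::-1]
cv2.imwrite('pics/c2.png',np.hstack([cv2.resize(a,(500,400)),cv2.resize(b,(300,400)) if 0 else cv2.resize(b,(300,240)).repeat(1,0) if 0 else cv2.copyMakeBorder(cv2.resize(b,(300,240),interpolation=2),0,160,0,0,0)]))
E
```

```text
3.05 [ 0.5967 -0.1768  0.0515] [-3.114 -0.413  0.   ] [0.52 0.01 0.13]
green [301.8 275.9] 1994 [ 0.5957 -0.1705  0.05  ]
```

View pics/c2.png

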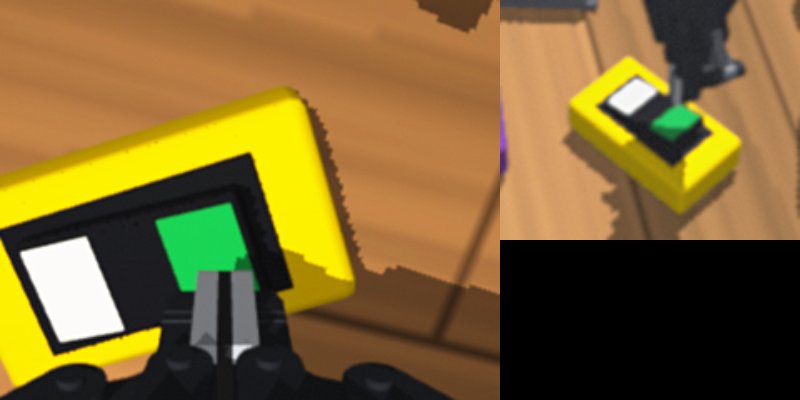

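Run:
```python
from h import *
d=np.load('pics/w2.npz');K,E=d['K'],d['E'];print(E.round(3))
for p in [(315,292),(274,262),(320,252),(328,304),(288,304),(330,223),(355,302)]:
    print(p,ray(K,E,p,.052).round(4))
q=np.linalg.inv(E)@[.5967,-.1768,.0515,1];print((K@q[:3]/q[2]).round(1))
f=cv2.imread('pics/w1.png')[:,:,::-1];d=np.load('pics/w1.npz')
for p in [(315,294)]: print(ray(d['K'],d['E'],p,.1042))
```

```text
[[ 0.26  -0.923 -0.285  0.67 ]
 [-0.965 -0.249 -0.076 -0.157]
 [-0.     0.295 -0.956  0.232]
 [ 0.     0.     0.     1.   ]]
(315, 292) [ 0.5895 -0.1792  0.052 ]
(274, 262) [ 0.6002 -0.1547  0.052 ]
(320, 252) [ 0.6115 -0.1759  0.052 ]
(328, 304) [ 0.5846 -0.1877  0.052 ]
(288, 304) [ 0.5791 -0.1673  0.052 ]
(330, 223) [ 0.6274 -0.1767  0.052 ]
(355, 302) [ 0.5895 -0.2011  0.052 ]
[314.1 278.2   1. ]
[ 0.58262719 -0.18092769  0.1042    ]
```

Run:
```python
from h import *
d=np.load('pics/side0.npz');K,E=d['K'],d['E']
for z in (.052,.06,.069):print(ray(K,E,(354,283),z).round(4))
for z in (.0515,.069):
    q=np.linalg.inv(E)@[.5967,-.1768,z,1];print((K@q[:3]/q[2]).round(1))
```

```text
[ 0.6008 -0.1524  0.052 ]
[ 0.5989 -0.1586  0.06  ]
[ 0.5967 -0.1656  0.069 ]
[355.  293.3   1. ]
[355.5 287.5   1. ]
```

Both views put the real fingertip about 15 mm above the nominal TCP, with xy on target, and there is no contact yet. I'll keep descending and watch the force.

Request:
{"name": "play_rows", "arguments": {"moves": [[0,0,0,0.2,0],[0,0,0,0.2,0],[0,0,0,0.2,0]]}}

```text
time: 3.45
tool_pos: [0.5966, -0.1768, 0.0453]
ee_rot: [-3.114, -0.413, 0.0]
contact_force: [-0.3, 0.7, 0.1]
finger_gap: -0.0002
grip_force: 0.0
```

Request:
{"name": "play_rows", "arguments": {"moves": [[0,0,0,0.2,0],[0,0,0,0.2,0]]}}

```text
time: 3.65
tool_pos: [0.5967, -0.1768, 0.0413]
ee_rot: [-3.114, -0.413, 0.0]
contact_force: [0.6, -0.3, 0.2]
finger_gap: -0.0001
grip_force: 0.0
```

Request:
{"name": "play_rows", "arguments": {"moves": [[0,0,0,0.2,0],[0,0,0,0.1,0]]}}

```text
time: 3.85
tool_pos: [0.5966, -0.1767, 0.0382]
ee_rot: [-3.114, -0.413, 0.0]
contact_force: [-0.1, -0.5, -0.3]
finger_gap: 0.0001
grip_force: 0.0
```

```bash
python3 look.py w3 green:.05
python3 - <<'E'
from h import *
from rig import bot
a=cv2.imread('pics/w3.png')[130:370,180:480]
b=bot.camera('side')['frame'][240:340,280:405,::-1]
cv2.imwrite('pics/c3.png',np.hstack([cv2.resize(a,(400,320)),cv2.resize(b,(400,320),interpolation=2)]))
E
```

```text
3.85 [ 0.5966 -0.1767  0.0382] [-3.114 -0.413  0.   ] [-0.07 -0.54 -0.31]
green [298.3 281.2] 1681 [ 0.5979 -0.1685  0.05  ]
```

View pics/c3.png

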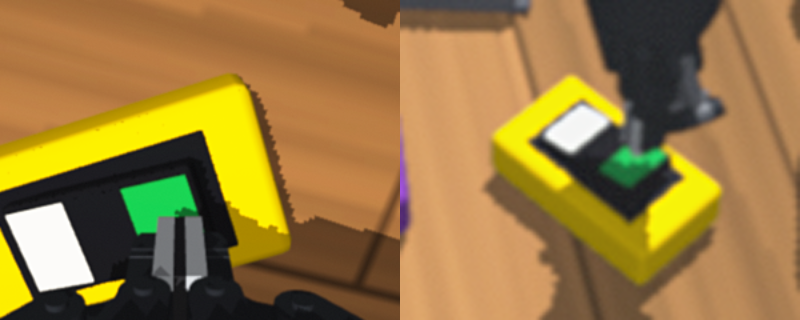

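The tip is now over the green patch with its shadow closing in, so contact should be very near.

Request:
{"name": "play_rows", "arguments": {"moves": [[0,0,0,0.15,0],[0,0,0,0.15,0]]}}

```text
time: 4.15
tool_pos: [0.5969, -0.1769, 0.0355]
ee_rot: [3.114, 0.413, 0.0]
contact_force: [-0.4, 0.1, -0.6]
finger_gap: -0.0002
grip_force: 0.0
```

Request:
{"name": "play_rows", "arguments": {"moves": [[0,0,0,0.15,0],[0,0,0,0.15,0]]}}

```text
time: 4.35
tool_pos: [0.5968, -0.1768, 0.0324]
ee_rot: [-3.114, -0.413, -0.0]
contact_force: [-0.4, 0.4, -0.2]
finger_gap: -0.0
grip_force: 0.0
```

Request:
{"name": "play_rows", "arguments": {"moves": [[0,0,0,0.15,0],[0,0,0,0.15,0]]}}

```text
time: 4.55
tool_pos: [0.5967, -0.1768, 0.0294]
ee_rot: [-3.114, -0.413, 0.0]
contact_force: [0.0, 0.2, 0.7]
finger_gap: 0.0002
grip_force: 0.0
```

```bash
cat > st.py <<'E'
from h import *
from rig import bot
f=bot.camera('side')['frame'];print('white',cen(f,'white',(320,260,365,305)),'green',cen(f,'green',(325,265,370,315)),'yel',cen(f,'yellow',(300,255,392,335)))
print(bot.observe()['contact_force'].round(2),bot.observe()['tool_pos'].round(4))
cv2.imwrite('pics/s.png',f[:,:,::-1])
E
python3 st.py; python3 look.py w4 green:.05
python3 - <<'E'
from h import *
for n in('w2','w3','w4'):
    f=cv2.imread(f'pics/{n}.png')[:,:,::-1];d=np.load(f'pics/{n}.npz')
    p,a=cen(f,'white',(180,200,275,340));print(n,p,a,ray(d['K'],d['E'],p,.047).round(4),ray(d['K'],d['E'],p,.058).round(4))
E
```

```text
white (array([334.58235294, 279.50588235]), np.int32(170)) green (array([351.20454545, 292.21212121]), np.int32(132)) yel (array([343.55523918, 299.08314351]), np.int32(1756))
[-1.13 -0.98 -0.33] [ 0.5966 -0.1768  0.0292]
4.6 [ 0.5966 -0.1768  0.0292] [-3.114e+00 -4.130e-01  1.000e-03] [-1.13 -0.98 -0.33]
green [295.5 285.9] 1427 [ 0.5991 -0.1673  0.05  ]
w2 [223.12184874 303.48655462] 2380 [ 0.5677 -0.1334  0.047 ] [ 0.5738 -0.1349  0.058 ]
w3 [216.54351396 312.59934319] 2436 [ 0.569  -0.1329  0.047 ] [ 0.5755 -0.1344  0.058 ]
w4 [209.96440129 316.6606565 ] 2163 [ 0.5713 -0.1315  0.047 ] [ 0.578  -0.1332  0.058 ]
```

Run:
```python
from h import *
a=cv2.imread('pics/w4.png')[220:370,220:408]
b=cv2.imread('pics/s.png')[250:330,300:400]
cv2.imwrite('pics/c4.png',np.hstack([cv2.resize(a,(400,320),interpolation=2),cv2.resize(b,(400,320),interpolation=2)]))
```

```text
(no output)
```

View pics/c4.png

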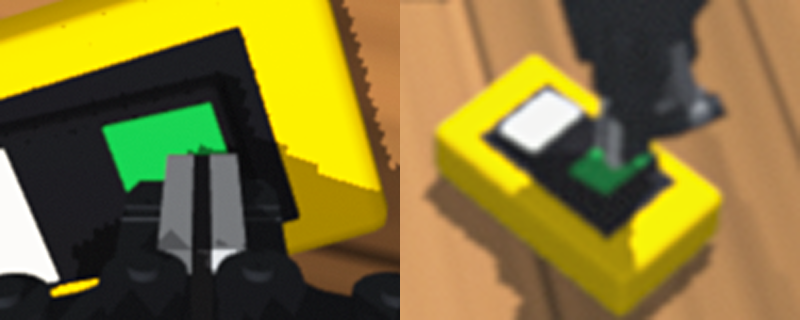

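Run:
```python
from h import *
d=np.load('pics/w4.npz');s=np.load('pics/side0.npz')
for z in (.029,.04,.05,.055,.06,.065,.07):print(z,ray(d['K'],d['E'],(315,292),z).round(4),ray(s['K'],s['E'],(354.5,291),z).round(4))
```

```text
0.029 [ 0.5891 -0.1793  0.029 ] [ 0.6024 -0.1543  0.029 ]
0.04 [ 0.594 -0.178  0.04 ] [ 0.5997 -0.1626  0.04  ]
0.05 [ 0.5985 -0.1767  0.05  ] [ 0.5974 -0.1701  0.05  ]
0.055 [ 0.6007 -0.1761  0.055 ] [ 0.5962 -0.1739  0.055 ]
0.06 [ 0.6029 -0.1755  0.06  ] [ 0.595  -0.1777  0.06  ]
0.065 [ 0.6052 -0.1749  0.065 ] [ 0.5938 -0.1815  0.065 ]
0.07 [ 0.6074 -0.1743  0.07  ] [ 0.5926 -0.1853  0.07  ]
```

The rays from the two cameras meet at about (0.599, -0.175, 0.057), so the tip is right at the paddle surface. I'll press on.

Request:
{"name": "play_rows", "arguments": {"moves": [[0,0,0,0.15,0],[0,0,0,0.15,0]]}}

```text
time: 4.85
tool_pos: [0.5968, -0.1768, 0.0265]
ee_rot: [-3.114, -0.413, -0.0]
contact_force: [0.2, -0.1, -0.3]
finger_gap: -0.0001
grip_force: 0.0
```

Request:
{"name": "play_rows", "arguments": {"moves": [[0,0,0,0.15,0],[0,0,0,0.15,0]]}}

```text
time: 5.05
tool_pos: [0.5967, -0.1768, 0.0234]
ee_rot: [-3.114, -0.413, 0.0]
contact_force: [-0.3, 0.3, -0.2]
finger_gap: -0.0002
grip_force: 0.0
```

```bash
python3 st.py
```

```text
white (array([334.60465116, 279.56395349]), np.int32(172)) green (array([348.85057471, 293.04597701]), np.int32(87)) yel (array([343.4604811 , 299.10824742]), np.int32(1746))
[-0.15  0.87 -0.83] [ 0.5966 -0.1767  0.0232]
```

Request:
{"name": "play_rows", "arguments": {"moves": [[0,0,0,0.15,0],[0,0,0,0.15,0]]}}

```text
time: 5.3
tool_pos: [0.5969, -0.1769, 0.0205]
ee_rot: [3.114, 0.413, 0.0]
contact_force: [0.4, -0.3, 2.2]
finger_gap: -0.0003
grip_force: 1.2
```

Request:
{"name": "play_rows", "arguments": {"moves": [[0,0,0,0.15,0],[0,0,0,0.1,0]]}}

```text
time: 5.5
tool_pos: [0.5973, -0.1773, 0.0183]
ee_rot: [3.113, 0.413, 0.001]
contact_force: [-0.1, -1.6, 3.6]
finger_gap: 0.0001
grip_force: 1.4
```

```bash
python3 st.py; python3 look.py w5
```

```text
white (array([334.71111111, 278.95      ]), np.int32(180)) green (array([348.47560976, 293.95121951]), np.int32(82)) yel (array([343.53944316, 299.41241299]), np.int32(1724))
[ 0.66 -1.61  2.42] [ 0.5973 -0.1773  0.0182]
5.55 [ 0.5973 -0.1773  0.0182] [3.113e+00 4.130e-01 1.000e-03] [ 0.66 -1.61  2.42]
```

Contact, at about 3 N, and the white end is starting to rise. I'll carry on down to the stop.

Request:
{"name": "play_rows", "arguments": {"moves": [[0,0,0,0.15,0],[0,0,0,0.15,0],[0,0,0,0.15,0]]}}

```text
time: 5.9
tool_pos: [0.5973, -0.1771, 0.0137]
ee_rot: [3.114, 0.413, 0.002]
contact_force: [0.9, -1.5, 4.2]
finger_gap: 0.0003
grip_force: 2.1
```

Request:
{"name": "play_rows", "arguments": {"moves": [[0,0,0,0.15,0],[0,0,0,0.1,0]]}}

```text
time: 6.1
tool_pos: [0.5975, -0.1773, 0.0112]
ee_rot: [3.113, 0.413, 0.002]
contact_force: [0.9, -3.1, 4.1]
finger_gap: -0.0002
grip_force: 2.3
```

```bash
python3 st.py
```

```text
white (array([335.2038835 , 277.39320388]), np.int32(206)) green (array([349.55555556, 296.51515152]), np.int32(99)) yel (array([343.42848558, 300.22956731]), np.int32(1664))
[ 2.35 -2.35  5.29] [ 0.5974 -0.1773  0.0111]
```

Request:
{"name": "play_rows", "arguments": {"moves": [[0,0,0,0.15,0],[0,0,0,0.1,0]]}}

```text
time: 6.35
tool_pos: [0.5976, -0.1774, 0.0092]
ee_rot: [3.113, 0.413, 0.002]
contact_force: [0.1, -3.2, 14.9]
finger_gap: 0.0
grip_force: 7.3
```

Request:
{"name": "play_rows", "arguments": {"moves": [[0,0,0,0.1,0],[0,0,0,0.1,0]]}}

```text
time: 6.55
tool_pos: [0.5977, -0.1774, 0.0087]
ee_rot: [3.113, 0.413, 0.003]
contact_force: [-3.5, -1.0, 27.3]
finger_gap: 0.0002
grip_force: 13.2
```

```bash
python3 st.py
```

```text
white (array([335.64593301, 276.80382775]), np.int32(209)) green (array([349.40196078, 297.09803922]), np.int32(102)) yel (array([343.48719512, 300.53963415]), np.int32(1640))
[-2.25 -1.83 21.57] [ 0.5977 -0.1774  0.0089]
```

The force jumped to 27 N after 11.6 mm of travel, so the paddle is at its stop. I'll lift and cross to above the blue button.

Request:
{"name": "play_rows", "arguments": {"moves": [[0,0,0,-0.5,0],[0,0,0,-1.5,0],[0,0,0,-3,0],[0,0,0,-3,0],[0,0,0,-3,0],[0,0,0,0,0]]}}

```text
time: 7.2
tool_pos: [0.5988, -0.1773, 0.1208]
ee_rot: [3.112, 0.413, 0.008]
contact_force: [0.2, -0.5, 0.4]
finger_gap: 0.0
grip_force: 0.0
```

```bash
python3 st.py
```

```text
white (array([335.52112676, 277.21596244]), np.int32(213)) green (array([352.86046512, 294.23643411]), np.int32(258)) yel (array([344.40990991, 299.34009009]), np.int32(1776))
[ 0.18 -0.2   0.03] [ 0.5976 -0.1767  0.1187]
```

Request:
{"name": "play_rows", "arguments": {"moves": [[0,0.56,-3.64,0,0],[0,0.56,-3.64,0,0],[0,0.56,-3.64,0,0],[0,0.56,-3.64,0,0],[0,0.56,-3.64,0,0],[0,0.56,-3.64,0,0],[0,0.56,-3.64,0,0],[0,0.56,-3.64,0,0],[0,0.56,-3.64,0,0],[0,0.56,-3.64,0,0]]}}

```text
time: 8.25
tool_pos: [0.5535, 0.1905, 0.115]
ee_rot: [-3.114, -0.413, 0.007]
contact_force: [1.2, -0.0, 0.4]
finger_gap: 0.0001
grip_force: 0.0
```

Request:
{"name": "play_rows", "arguments": {"moves": [[0,0,0,2,0],[0,0,0,1,0],[0,0,0,0,0]]}}

```text
time: 8.55
tool_pos: [0.5529, 0.1885, 0.0838]
ee_rot: [3.114, 0.413, -0.01]
contact_force: [-0.0, -0.8, -0.6]
finger_gap: -0.0001
grip_force: 0.0
```

```bash
python3 look.py w6 blue:.073 green:.073 red:.073
python3 - <<'E'
from h import *
from rig import bot
a=cv2.imread('pics/w6.png')
f=bot.camera('side')['frame'][:,:,::-1];cv2.imwrite('pics/s6.png',f)
cv2.imwrite('pics/c6.png',np.hstack([cv2.resize(a[140:440],(400,188)) if 0 else cv2.resize(a[130:370,160:460],(400,320)),cv2.resize(f[130:330,200:450],(400,320),interpolation=2)]))
E
```

```text
8.55 [0.5529 0.1885 0.0838] [ 3.114  0.413 -0.01 ] [-0.01 -0.76 -0.57]
blue [309.  254.7] 3165 [0.5609 0.1935 0.073 ]
green [403.3 304.2] 2841 [0.5462 0.1346 0.073 ]
red [489.5 350.2] 2665 [0.5311 0.0761 0.073 ]
```

View pics/c6.png

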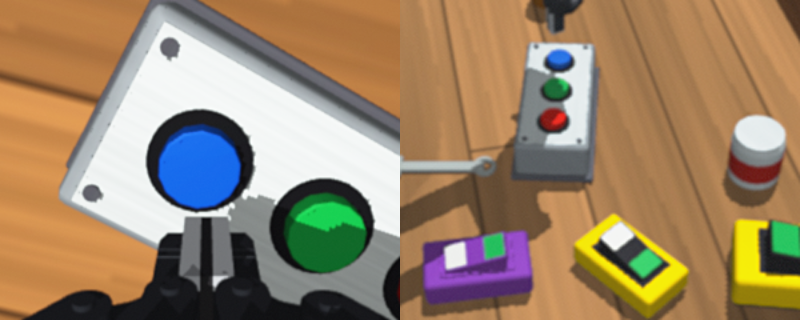

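The paddle is fully on: white is up, the green end is down, and the yellow box moved less than 1 px. The tip sits just short of the blue cap, so I'll correct by 5 mm and descend.

Request:
{"name": "play_rows", "arguments": {"moves": [[0,0.55,-0.1,1,0],[0,0,0,1,0],[0,0,0,1,0],[0,0,0,0.5,0],[0,0,0,0.3,0],[0,0,0,0.3,0],[0,0,0,0.2,0]]}}

```text
time: 9.35
tool_pos: [0.561, 0.1916, 0.0435]
ee_rot: [-3.114, -0.413, -0.0]
contact_force: [-0.8, -0.7, 0.5]
finger_gap: -0.0004
grip_force: 0.0
```

Request:
{"name": "play_rows", "arguments": {"moves": [[0,0,0,0.2,0],[0,0,0,0.2,0],[0,0,0,0.2,0]]}}

```text
time: 9.65
tool_pos: [0.5611, 0.1917, 0.0376]
ee_rot: [-3.114, -0.413, -0.001]
contact_force: [0.1, -0.1, 0.8]
finger_gap: 0.0001
grip_force: 0.0
```

Request:
{"name": "play_rows", "arguments": {"moves": [[0,0,0,0.2,0],[0,0,0,0.2,0]]}}

```text
time: 9.85
tool_pos: [0.561, 0.1916, 0.0337]
ee_rot: [-3.114, -0.413, -0.0]
contact_force: [-1.6, -0.5, 3.7]
finger_gap: 0.0002
grip_force: 2.0
```

Contact came at about 0.035, as predicted. The stop should be near 0.027.

Request:
{"name": "play_rows", "arguments": {"moves": [[0,0,0,0.2,0],[0,0,0,0.2,0],[0,0,0,0.15,0]]}}

```text
time: 10.15
tool_pos: [0.561, 0.1917, 0.0281]
ee_rot: [-3.114, -0.413, -0.0]
contact_force: [-0.3, 0.1, 4.6]
finger_gap: -0.0002
grip_force: 2.0
```

Request:
{"name": "play_rows", "arguments": {"moves": [[0,0,0,0.1,0],[0,0,0,0.1,0]]}}

```text
time: 10.35
tool_pos: [0.5611, 0.1916, 0.027]
ee_rot: [-3.114, -0.413, -0.0]
contact_force: [-4.6, -0.2, 20.7]
finger_gap: 0.0001
grip_force: 10.3
```

Request:
{"name": "play_rows", "arguments": {"moves": [[0,0,0,0.1,0],[0,0,0,0,0]]}}

```text
time: 10.55
tool_pos: [0.5611, 0.1916, 0.027]
ee_rot: [-3.114, -0.413, -0.001]
contact_force: [-5.1, -1.0, 20.5]
finger_gap: -0.0006
grip_force: 10.2
```

Blue is fully in, stopping hard at 20 N. Next is green.

Request:
{"name": "play_rows", "arguments": {"moves": [[0,0,0,-1,0],[0,0,0,-2,0],[0,0,0,-1.5,0],[0,-1.0,1.8,0,0],[0,-1.1,1.8,0,0],[0,-1.0,1.75,0,0],[0,0,0,0,0]]}}

```text
time: 11.25
tool_pos: [0.5439, 0.13, 0.0697]
ee_rot: [3.114, 0.41, -0.002]
contact_force: [-0.2, -0.4, -0.2]
finger_gap: -0.0001
grip_force: 0.0
```

```bash
python3 look.py w7 blue:.065 green:.073 red:.073
```

```text
11.25 [0.5439 0.13   0.0697] [ 3.114e+00  4.100e-01 -2.000e-03] [-0.2  -0.36 -0.15]
blue [202.1 216.4] 3466 [0.5599 0.1929 0.065 ]
green [307.5 271.8] 2964 [0.5477 0.1345 0.073 ]
red [408.6 324.8] 2850 [0.5324 0.0751 0.073 ]
```

Request:
{"name": "play_rows", "arguments": {"moves": [[0,0.2,-0.2,1,0],[0,0,0,1,0],[0,0,0,0.6,0],[0,0,0,0.3,0],[0,0,0,0.2,0]]}}

```text
time: 11.8
tool_pos: [0.546, 0.1346, 0.0383]
ee_rot: [-3.114, -0.414, 0.002]
contact_force: [-0.2, -0.2, -0.1]
finger_gap: 0.0001
grip_force: 0.0
```

Request:
{"name": "play_rows", "arguments": {"moves": [[0,0,0,0.2,0],[0,0,0,0.2,0],[0,0,0,0.2,0]]}}

```text
time: 12.1
tool_pos: [0.5466, 0.1344, 0.0334]
ee_rot: [-3.114, -0.413, -0.001]
contact_force: [-1.1, 0.5, 4.1]
finger_gap: 0.0
grip_force: 2.0
```

Request:
{"name": "play_rows", "arguments": {"moves": [[0,0,0,0.2,0],[0,0,0,0.15,0]]}}

```text
time: 12.3
tool_pos: [0.5467, 0.1344, 0.0298]
ee_rot: [-3.114, -0.413, -0.001]
contact_force: [-2.0, 0.9, 5.1]
finger_gap: 0.0002
grip_force: 2.0
```

Request:
{"name": "play_rows", "arguments": {"moves": [[0,0,0,0.15,0],[0,0,0,0.15,0],[0,0,0,0.1,0],[0,0,0,0.1,0],[0,0,0,0,0]]}}

```text
time: 12.8
tool_pos: [0.5467, 0.1344, 0.0269]
ee_rot: [-3.114, -0.413, -0.002]
contact_force: [-6.4, -0.4, 25.9]
finger_gap: 0.0
grip_force: 13.1
```

Green is at its stop. I'll lift clear and check.

Request:
{"name": "play_rows", "arguments": {"moves": [[0,0,0,-1,0],[0,0,0,-3,0],[0,0,0,-4,0],[0,0,0,-4,0],[0,-4,0,0,0],[0,-4,0,0,0],[0,-4,0,0,0],[0,0,0,0,0],[0,0,0,0,0]]}}

```text
time: 13.7
tool_pos: [0.43, 0.1028, 0.1446]
ee_rot: [-3.114, -0.413, -0.001]
contact_force: [0.5, 0.4, 0.4]
finger_gap: -0.0003
grip_force: 0.0
```

```bash
python3 look.py w8; python3 st.py
python3 - <<'E'
from h import *
a=cv2.imread('pics/w8.png');f=cv2.imread('pics/s.png')
cv2.imwrite('pics/c8.png',np.hstack([cv2.resize(a,(400,300)),cv2.resize(f[130:340,200:480],(400,300),interpolation=2)]))
E
```

```text
13.7 [0.43   0.1028 0.1446] [-3.114e+00 -4.130e-01 -1.000e-03] [0.53 0.42 0.43]
white (array([335.5410628 , 277.08695652]), np.int32(207)) green (array([352.81992337, 294.31034483]), np.int32(261)) yel (array([344.44938133, 299.33633296]), np.int32(1778))
[-0.94  0.03  0.51] [0.4321 0.1031 0.1449]
```

View pics/c8.png

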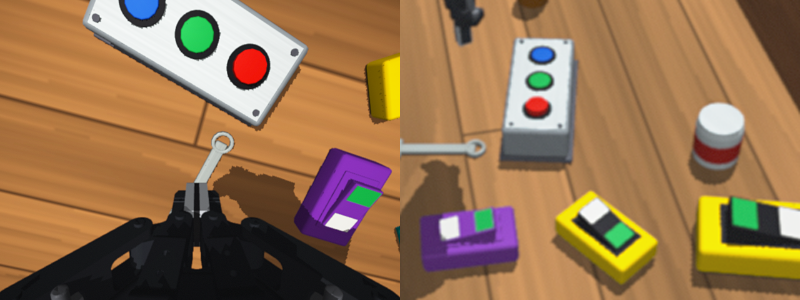

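Blue and green sit low, red stands proud, the paddle's green end is down, and the bystanders look undisturbed.

```bash
python3 -c "
from rig import bot
print(bot.close_job())"
```

```text
the job is handed in; nothing more can be done
None
```

I rocked the paddle fully to its green end, then pressed blue fully in, then green, each until it hit its stop; red was left alone, no bystander looked moved in the last pictures, and I handed the job in at about 14 s with no verdict shown.

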